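# Sleeve and snap cap on a capper's guide post

## Robot

A 6-joint arm with a two-finger parallel gripper is mounted at the origin on the work surface. World frame = base frame: x ahead of the robot, y to its left, z up, the work surface at z = 0. Lengths are in m, angles in rad, forces in N, time in s.
With the tool pointing down it reaches from about 0.35 to 0.875 m from the base axis. Payload 4.2 kg.
Tool frame: the origin (TCP) lies between the finger pads; the fingertips stand 17 mm ahead of it and the grasp point (between the pads) lies 2 mm behind it; z points along the fingers, y is the line along which they close (so a half turn about z gives the same grasp; the last joint's range is limited). The gripper opens to 85 mm and grips with 20 to 120 N. Pads are 22 mm wide; open, the fingers measure 114 mm over their backs; the gripper's body (76 mm by 85 mm) begins 54 mm behind the grasp point. The pads swing forward as they close: fully open they stand 13 mm farther back than shut.
Start: joints at [-1.017, 0.385, 0.008, 0, -1.194, -0.259], TCP at [0.182, -0.598, 0.248] pointing down, gripper open.
Joint ranges: [-3.14, 3.14], [-1.21, 2.06], [-1.07, 1.41], [-3.16, 2.05], [-2.99, -0.16], [-3.1, 3.1]. Speed limits (rad/s): [2.79, 2.79, 3.14, 3.14, 3.14, 3.14].

## Interface

Orientations are given as a 3x3 rotation matrix whose columns are the frame's x, y, z axes.
In Python, from rig import r gives the robot as it stands.
- The arm moves only by the shell command python3 -m pendant 'ROWS'. ROWS is JSON, a list of rows, each a list of 3 entries, a list of its own where there are three numbers: the closure, from -1 (fully open) to 1 (shut), then the shift along the tool's x, y, z in mm, then the turn, a rotation vector about the tool's x, y, z in degrees. In form: [[fingers, [dx, dy, dz], [ax, ay, az]], ...]. A call has exactly 10 rows; each row is the pose to reach, as a shift and turn from the pose commanded when the call began, along the tool's axes at that moment; what a row does not reach only later rows make up. A row lasts 1/10 s, in which the tool goes at most 50 mm and 8.59 degrees, less where a joint would pass 70% of its speed; a pose out of reach is approached as far as the arm can. A call with a gripper value outside its range is refused whole. The fingers move at their own pace and stop on an object; the grip force is fixed at half the most. Time passes only in rows, so rows that repeat a pose let the fingers close, or fill a call up. It gives the time, the measured TCP pose, the force, the opening and the grip force at its end, in the units of the state.
- r.read_state(): the state, without advancing time (a new reading comes with each control period).
- r.get_image(name): name is "scene" or "side" or "wrist"; returns a dict with "frame" (480x640x3 uint8, blue, green, red), "K" (3x3 intrinsics, pixels), "T" (4x4, takes a point from camera to world coordinates). Camera axes: x right, y up, looking along -z (the intrinsics and any distortion apply to the point x, -y, -z); pixel columns grow to the right and rows downward; lengths in m; the calibration is good to about 2 mm. A picture is of the moment at which its call begins. There is no depth.
- r.close_job(): hands the job in; it is judged then, once.
The state is a dict: "time_s": time; "joints": joint angles; "qvel": joint speeds; "joint_efforts": joint torques, N m; "tcp_pos": TCP position; "ee_rot": TCP orientation; "wrist_force": force on the tool from outside, world axes, zero at the start; "torque": the same for the moment, N m; "gripper_width": opening from 0.0 (shut) to 1.0 (fully open); "grip_force": force on a finger pad.
Only numpy, scipy, OpenCV 4.12 (cv2) and the standard library are available. Lean on these libraries where they do the work, as an engineer would, in place of code of your own. Each camera call takes 0.05 s, during which the arm holds its last target. There are 200 camera calls.

## Task

Finish the bare guide post on the white base plate so that it looks like its neighbour: slide the tall grey sleeve over the post all the way down onto its flange, then put the grey snap cap on the post's tip, closed end up, and press it straight down until it clicks and is fully home. Do not let go of it after the click: the job finishes with the gripper still on the cap, holding it pressed down firmly (about 10 N or more). Leave the other things on the table where they are.

Things in the scene. Friction and masses are not known exactly. Their poses are not given: they have to be found in the camera images.
- plate: White plastic base plate, 140 (x) by 220 (y) by 15 mm high, fixed to the table, turned up to 0.5 rad. Origin: centre of its underside. On it stand two fixed posts: the finished one (sleeve and cap already on, 36 mm thick, top 94 mm above the plate) at the plate's own y = +55 mm, the bare one at its own y = -55 mm.
- post: The bare aluminium guide post, fixed upright on the plate. Origin on its axis at the plate's upper face (15 mm above the table); axes as the plate's. Upwards from there: round flange 48 mm across, 0 to 6 mm; shaft 22 mm across, up to 56 mm; stud 13 mm across, up to 86 mm. The sleeve is home when its origin is 6 mm above this origin, the cap when its origin is 60 mm above it.
- stud_tip (a point): Tip of the bare post's stud, on its axis, 86 mm above the post's origin (101 mm above the table). The last 8 mm taper to 6 mm across.
- bead (a point): Centre of the sprung steel snap bead around the stud, on the axis, 70 mm above the post's origin: four rounded lobes, 21.6 mm across over the lobes, that give way inwards. The sleeve passes over it without touching.
- sleeve: Grey plastic tube open at both ends, standing upright and loose on the table: 36 mm outside, 25 mm bore, 46 mm tall, about 50 g. Origin: centre of its lower end, z up.
- cap: Grey plastic snap cap standing loose on its open end, closed flat end up: 36 mm outside, 34 mm tall, about 30 g, rigid. Origin: centre of its open lower end, z up. Cavity 26 mm deep; at its mouth a 3 mm high lip of 18 mm bore, behind it 22 mm bore. Home, it leaves an 8 mm gap to the sleeve below.
- cap_top (a point): Centre of the cap's flat top, 34 mm above its origin. Pressed on the stud, the cap meets the bead with its origin about 75 mm above the post's origin, resists with about 10 N (at most 15 N), gives way (click) near 69 mm, and stops hard at 60 mm with the cavity's ceiling on the stud's tip.
- collar: Bystander: flat grey plastic ring, 48 mm outside, 32 mm bore, 14 mm high, lying loose. Not part of the job. The sleeve, the cap and this ring share three places (left, right, and in front of the plate) in any order. Origin: centre of its underside.
- bottle: Bystander: standing amber bottle, 84 mm across, 210 mm tall. Origin: centre of its underside.
- jar: Bystander: standing clear jar, 70 mm across, 90 mm tall. Origin: centre of its underside.
- driver: Bystander: screwdriver with an orange handle, lying. Origin at about its middle, on its underside.
- spanner: Bystander: steel spanner, lying. Origin at about its middle, on its underside.
- nut: Bystander: small steel ring, 30 mm across, 12 mm high. Origin: centre of its underside.
- puck: Bystander: aluminium disc, 40 mm across, 16 mm high. Origin: centre of its underside.
Things that resemble listed ones, but are neither listed nor needed, are in the scene too. What is shaped like the cap but red is not meant. Leave any orange look-alike of the sleeve alone.

How it is judged:
By the outcome, as a careful person would: the job done as asked, in the order asked, and still so for the second after the job is handed in, while the arm keeps its last pose, push and grip.
It also fails if it takes over 72 s, if anything falls off the work surface, if the arm or the gripper's body presses on something with over 40 N, if the wrist force passes 120 N, or if a joint passes its speed limit or range.

## Working session

There is one attempt and no reset: what is moved stays moved. The work goes in short steps, Python scripts to look and compute and a shell command to move; the robot and the scene stay as the last step left them, time stands still between calls to the robot, and variables do not carry over. Pictures are saved under pics/ and viewed, at most 10 in all, crops included, and the job is handed in when it is done.

```bash
mkdir -p pics; cat > h.py <<'E'
import numpy as np, cv2, json
from rig import r
def grab(name,fn=None):
    d=r.get_image(name)
    if fn: cv2.imwrite('pics/'+fn,d['frame'])
    return d
def ray(d,u,v):
    K=np.array(d['K']);T=np.array(d['T'])
    dist=d.get('dist',d.get('D'))
    p=cv2.undistortPoints(np.array([[[u,v]]],float),K,None if dist is None else np.array(dist,float))[0,0]
    c=np.array([p[0],-p[1],-1.]);return T[:3,3],T[:3,:3]@c
def atz(d,u,v,z):
    o,w=ray(d,u,v);return o+w*(z-o[2])/w[2]
def proj(d,P):
    T=np.array(d['T']);c=T[:3,:3].T@(np.array(P,float)-T[:3,3]);c=np.array([c[0],-c[1],-c[2]])
    return (np.array(d['K'])@c/c[2])[:2]
E
python3 - <<'E'
from h import *
for n in ['scene','side']:
    d=grab(n,n+'0.png'); print(n,d.keys(),np.round(d['K'],1).tolist(),np.round(d['T'],3).tolist())
E
```

```text
scene dict_keys(['frame', 'K', 'T']) [[574.5, 0.0, 316.4], [0.0, 574.5, 232.8], [0.0, 0.0, 1.0]] [[-0.021, -0.627, 0.779, 1.54], [1.0, -0.017, 0.014, 0.018], [0.005, 0.779, 0.627, 0.928], [0.0, 0.0, 0.0, 1.0]]
side dict_keys(['frame', 'K', 'T']) [[479.2, 0.0, 325.9], [0.0, 479.2, 237.4], [0.0, 0.0, 1.0]] [[-0.969, 0.177, -0.172, 0.293], [-0.247, -0.699, 0.671, 0.759], [-0.001, 0.693, 0.721, 0.9], [0.0, 0.0, 0.0, 1.0]]
```

View pics/scene0.png

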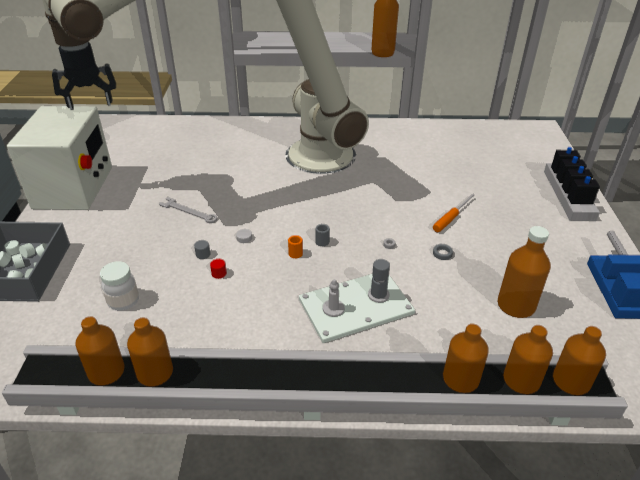

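View pics/side0.png

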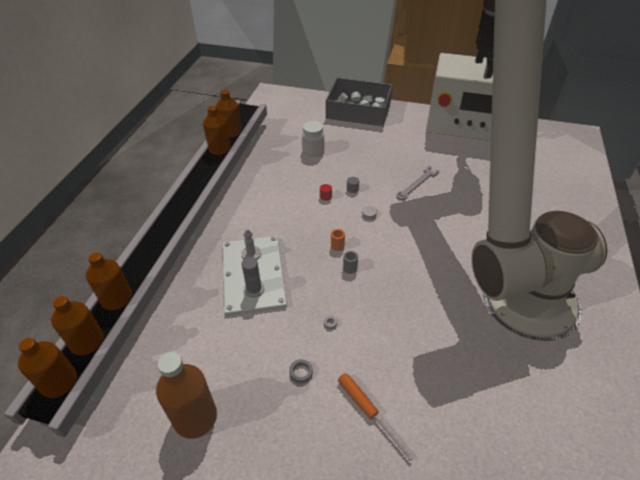

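The scene view shows the sleeve at about (322,235), the cap at (202,250), the stud tip at (334,283), the collar at (443,252), and orange and red look-alikes at (295,247) and (218,268). In the side view the sleeve is at (350,262), the cap at (353,185) and the stud tip at (249,233).

```bash
python3 - <<'E'
from h import *
s=grab('scene');t=grab('side')
for n,a,b,z in [('sleeve',(322,229),(350,256),.046),('cap',(202,245),(353,181),.034),('tip',(334,283),(249,233),.101),('fin',(380,265),(251,260),.109),('orange',(295,240),(338,234),.046),('red',(218,264),(326,188),.034)]:
    print(n,atz(s,*a,z).round(4),atz(t,*b,z).round(4))
im=cv2.resize(s['frame'][215:345,180:430],None,fx=3.2,fy=3.2,interpolation=cv2.INTER_CUBIC);cv2.imwrite('pics/c1.png',im)
w=r.get_image('wrist');print(w['K'],np.round(w['T'],3).tolist());st=r.read_state();print(st['tcp_pos'],st['ee_rot'],st['gripper_width'])
E
```

```text
sleeve [0.4308 0.0131 0.046 ] [0.4261 0.01   0.046 ]
cap [ 0.4855 -0.2756  0.034 ] [ 0.4802 -0.2794  0.034 ]
tip [0.679  0.0407 0.101 ] [0.6612 0.0461 0.101 ]
fin [0.6298 0.1383 0.109 ] [0.624  0.1301 0.109 ]
orange [ 0.4751 -0.0513  0.046 ] [ 0.4707 -0.0541  0.046 ]
red [ 0.5527 -0.2265  0.034 ] [ 0.5466 -0.2312  0.034 ]
[[399.24832461   0.         324.88201687]
 [  0.         399.24832461 234.85639345]
 [  0.           0.           1.        ]] [[-0.29, -0.925, -0.247, 0.12], [0.957, -0.28, -0.074, -0.616], [-0.0, -0.258, 0.966, 0.372], [0.0, 0.0, 0.0, 1.0]]
[ 0.18155489 -0.59779554  0.24779828] [[-9.56869293e-01 -2.90518534e-01 -3.72321324e-04]
 [-2.90518761e-01  9.56868831e-01  9.43018360e-04]
 [ 8.22983589e-05  1.01051164e-03 -9.99999486e-01]] 1.0032816596876133
```

View pics/c1.png

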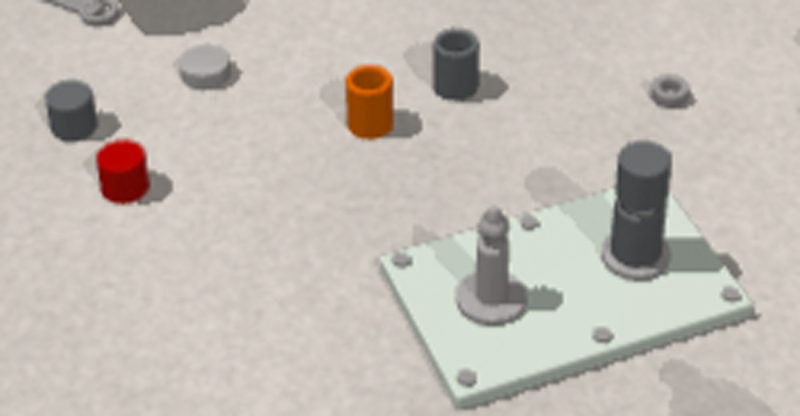

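```bash
cat >> h.py <<'E'
def goal(pos,yaw):
    """shift mm in the tool axes, turn about tool z (deg) to a pointing-down pose with tool y at world yaw"""
    s=r.read_state();R=np.array(s['ee_rot']);p=np.array(s['tcp_pos'])
    a=np.radians(yaw);y=np.array([np.cos(a),np.sin(a),0]);z=np.array([0,0,-1.]);Rt=np.c_[np.cross(y,z),y,z]
    from scipy.spatial.transform import Rotation as Q
    print('shift',(R.T@(np.array(pos)-p)*1e3).round(1),'turn',Q.from_matrix(R.T@Rt).as_rotvec(degrees=True).round(1))
E
python3 - <<'E'
from h import *
s=grab('scene')
print(atz(s,88,207,0),atz(s,20,207,0),atz(s,322.5,228.1,.046),atz(s,333.8,281.6,.101),atz(s,381.3,264.4,.109))
b=atz(s,88,207,0)
for z in (.1,.15,.2,.25): print(z,proj(s,[b[0],b[1],z]))
goal([.429,.012,.25],210)
E
```

```text
[ 2.93821889e-01 -6.24171057e-01  1.11022302e-16] [ 0.29880967 -0.80816844  0.        ] [0.42722975 0.01428085 0.046     ] [0.6747984  0.04024944 0.101     ] [0.62779037 0.14123636 0.109     ]
0.1 [ 78.61083409 176.06460407]
0.15 [ 73.61510036 159.60467543]
0.2 [ 68.40105234 142.42544552]
0.25 [ 62.9540598  124.47871071]
shift [-414.   511.7   -1.7] turn [   0.     0.  -103.1]
```

```bash
python3 -m pendant '[[-1,[-40,50,0],[0,0,-8]],[-1,[-80,100,0],[0,0,-16]],[-1,[-110,140,0],[0,0,-24]],[-1,[-140,175,0],[0,0,-32]],[-1,[-170,210,0],[0,0,-40]],[-1,[-200,245,0],[0,0,-48]],[-1,[-230,280,0],[0,0,-56]],[-1,[-260,315,0],[0,0,-64]],[-1,[-290,350,0],[0,0,-72]],[-1,[-320,385,0],[0,0,-80]]]'
python3 -c "
from h import *
goal([.429,.012,.25],210)"
```

```text
time_s: 1.3
tcp_pos: [0.376, -0.1353, 0.2488]
ee_rot: [[0.126, -0.992, 0.002], [-0.992, -0.126, 0.0], [0.0, -0.002, -1.0]]
wrist_force: [0.8, -0.3, -0.3]
gripper_width: 0.998
grip_force: 0.0
shift [-139.5  -71.1   -1.1] turn [ -0.1  -0.  -22.8]
```

```bash
python3 -m pendant '[[-1,[-30,-15,0],[0,0,-5]],[-1,[-60,-30,0],[0,0,-10]],[-1,[-90,-45,0],[0,0,-15]],[-1,[-120,-60,0],[0,0,-20]],[-1,[-140,-71,0],[0,0,-23]],[-1,[-140,-71,0],[0,0,-23]],[-1,[-140,-71,0],[0,0,-23]],[-1,[-140,-71,0],[0,0,-23]],[-1,[-140,-71,0],[0,0,-23]],[-1,[-140,-71,0],[0,0,-23]]]'
python3 -c "
from h import *
goal([.429,.012,.25],210)
d=grab('wrist','w1.png')
for P in ([.429,.012,.046],[.475,-.052,.046],[.67,.04,.101]): print(proj(d,P))"
```

```text
time_s: 2.3
tcp_pos: [0.4291, 0.0095, 0.2484]
ee_rot: [[0.497, -0.868, 0.0], [-0.868, -0.497, 0.0], [0.0, -0.0, -1.0]]
wrist_force: [-0.0, -0.3, -0.5]
gripper_width: 1.005
grip_force: 0.0
shift [-2.2 -1.1 -1.6] turn [-0.  -0.  -0.2]
[324.76120259 211.86712819]
[314.33590809 113.6598093 ]
[-24.69643386  82.85665465]
```

View pics/w1.png

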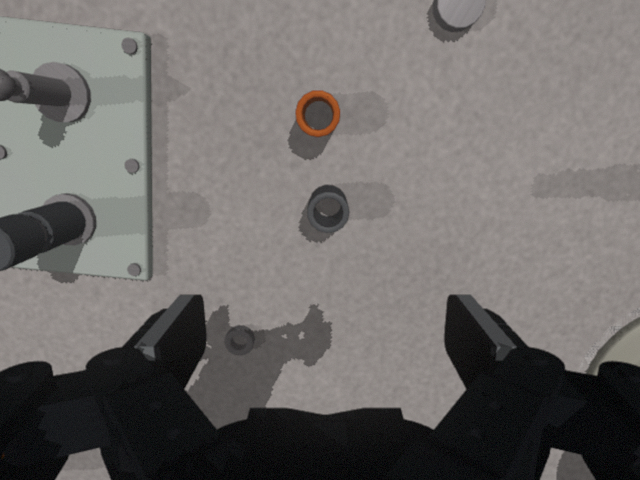

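The wrist view shows the sleeve's rim centred at about (328.5,211). The bare post's flange is centred near (60,93), and the orange tube is at (318,114).

```bash
python3 -c "
from h import *
d=grab('wrist')
g=cv2.cvtColor(d['frame'],cv2.COLOR_BGR2GRAY)
p=atz(d,328.5,211,.046);print(p, atz(d,59,93,.021),atz(d,67,218,.021),proj(d,[p[0],p[1],.023]))
goal([p[0],p[1],.032],210)"
```

```text
[0.4267244 0.0099123 0.046    ] [0.66839303 0.03879354 0.021     ] [0.62515417 0.136633   0.021     ] [328.23624742 205.82194523]
shift [ -1.4   2.1 216.4] turn [-0.  -0.  -0.2]
```

```bash
python3 -m pendant '[[-1,[-1,2,40],[0,0,0]],[-1,[-1,2,80],[0,0,0]],[-1,[-1,2,120],[0,0,0]],[-1,[-1,2,150],[0,0,0]],[-1,[-1,2,175],[0,0,0]],[-1,[-1,2,195],[0,0,0]],[-1,[-1,2,210],[0,0,0]],[-1,[-1,2,216],[0,0,0]],[-1,[-1,2,216],[0,0,0]],[-1,[-1,2,216],[0,0,0]]]'
python3 -m pendant '[[-0.5,[0,0,0],[0,0,0]],[-0.2,[0,0,0],[0,0,0]],[0,[0,0,0],[0,0,0]],[0.2,[0,0,0],[0,0,0]],[0.4,[0,0,0],[0,0,0]],[1,[0,0,0],[0,0,0]],[1,[0,0,0],[0,0,0]],[1,[0,0,0],[0,0,0]],[1,[0,0,0],[0,0,0]],[1,[0,0,0],[0,0,0]]]'
```

```text
time_s: 3.4
tcp_pos: [0.4277, 0.0102, 0.0329]
ee_rot: [[0.498, -0.867, 0.001], [-0.867, -0.498, 0.0], [0.0, -0.001, -1.0]]
wrist_force: [0.6, 0.2, -0.5]
gripper_width: 0.998
grip_force: 0.0
time_s: 4.4
tcp_pos: [0.4273, 0.0102, 0.0331]
ee_rot: [[0.499, -0.867, 0.001], [-0.867, -0.499, 0.0], [0.0, -0.001, -1.0]]
wrist_force: [-2.3, 0.2, 6.4]
gripper_width: 0.41
grip_force: 59.0
```

```bash
python3 -m pendant '[[1,[0,0,-20],[0,0,0]],[1,[0,0,-50],[0,0,0]],[1,[0,0,-90],[0,0,0]],[1,[0,0,-130],[0,0,0]],[1,[0,0,-160],[0,0,0]],[1,[0,0,-160],[0,0,0]],[1,[0,0,-160],[0,0,0]],[1,[0,0,-160],[0,0,0]],[1,[0,0,-160],[0,0,0]],[1,[0,0,-160],[0,0,0]]]'
python3 -c "
from h import *
goal([.638,.095,.193],210)"
```

```text
time_s: 5.4
tcp_pos: [0.4266, 0.0099, 0.1912]
ee_rot: [[0.498, -0.867, -0.002], [-0.867, -0.498, -0.001], [-0.0, 0.003, -1.0]]
wrist_force: [-0.4, 0.2, -0.9]
gripper_width: 0.414
grip_force: 59.9
shift [  31.6 -225.7   -2.4] turn [ 0.1  0.  -0.1]
```

```bash
python3 -m pendant '[[1,[4,-30,0],[0,0,0]],[1,[8,-60,0],[0,0,0]],[1,[12,-90,-2],[0,0,0]],[1,[16,-120,-2],[0,0,0]],[1,[20,-150,-2],[0,0,0]],[1,[24,-180,-2],[0,0,0]],[1,[28,-205,-2],[0,0,0]],[1,[32,-226,-2],[0,0,0]],[1,[32,-226,-2],[0,0,0]],[1,[32,-226,-2],[0,0,0]]]'
python3 -c "
from h import *
d=grab('wrist','w2.png')
for P in ([.668,.039,.101],[.668,.039,.021]): print(proj(d,P))"
```

```text
time_s: 6.4
tcp_pos: [0.6386, 0.0949, 0.1926]
ee_rot: [[0.498, -0.867, -0.003], [-0.867, -0.498, -0.001], [-0.001, 0.003, -1.0]]
wrist_force: [0.0, 0.0, 0.4]
gripper_width: 0.41
grip_force: 60.0
[331.05649787 132.13763025]
[328.87729784 131.02163207]
```

View pics/w2.png

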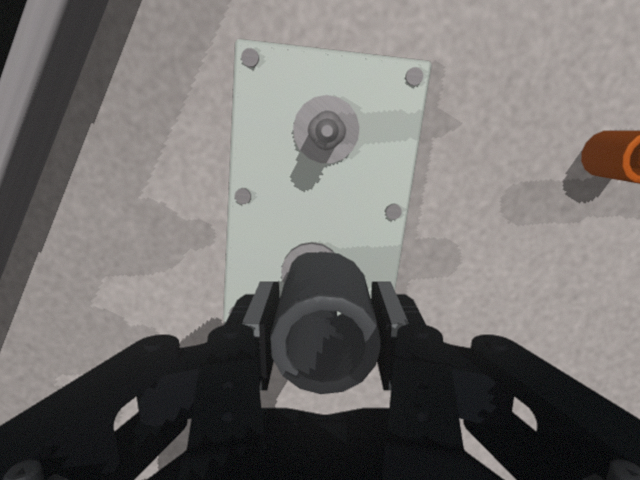

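Looking down, the stud tip is at about (327,130) and the flange centre at (326,129.5). The held sleeve's upper rim spans x 271–380 and y 297–393.

```bash
python3 -c "
from h import *
d=grab('wrist');s=r.read_state();p=np.array(s['tcp_pos'])
a=atz(d,327,130,.101);b=atz(d,326,129.5,.021);print(a,b)
t=atz(d,325.5,345,p[2]+.013);print('sleeve top',t,'tcp',p)
R=np.array(s['ee_rot']);print('off in tool mm',R.T@(t-p)*1e3)
for k in range(0,360,90):
  print(proj(d,p+R@[.018*np.cos(np.radians(k)),.018*np.sin(np.radians(k)),-.013]))
goal([*((a+b)/2)[:2],.193],210)"
```

```text
[0.67009071 0.03896083 0.101     ] [0.67006567 0.0389668  0.021     ]
sleeve top [0.63946222 0.09507553 0.20662913] tcp [0.63819382 0.09464104 0.19362913]
off in tool mm [  0.25003221  -1.29344557 -13.00238841]
[329.81386498 291.71950987]
[387.74896963 345.59789123]
[329.54564661 395.79299268]
[271.56597224 345.82234368]
shift [64.2  0.1  0.6] turn [ 0.1  0.  -0.1]
```

```bash
python3 -m pendant '[[1,[20,0,0],[0,0,0]],[1,[40,1,0],[0,0,0]],[1,[64,1,0],[0,0,0]],[1,[64,1,0],[0,0,0]],[1,[64,1,0],[0,0,0]],[1,[64,1,20],[0,0,0]],[1,[64,1,40],[0,0,0]],[1,[64,1,50],[0,0,0]],[1,[64,1,50],[0,0,0]],[1,[64,1,50],[0,0,0]]]'
python3 -c "
from h import *
goal([.670,.039,.143],210)
d=grab('wrist','w3.png');p=np.array(r.read_state()['tcp_pos'])
s=grab('scene');c=proj(s,[.67,.039,.12]).astype(int);print(c)
im=cv2.resize(s['frame'][c[1]-35:c[1]+45,c[0]-40:c[0]+40],None,fx=5,fy=5,interpolation=cv2.INTER_CUBIC)
t=grab('side');c=proj(t,[.67,.039,.12]).astype(int);print(c)
i2=cv2.resize(t['frame'][c[1]-35:c[1]+45,c[0]-40:c[0]+40],None,fx=5,fy=5,interpolation=cv2.INTER_CUBIC)
cv2.imwrite('pics/c3.png',np.hstack([im,i2]))"
```

```text
time_s: 7.5
tcp_pos: [0.6703, 0.0394, 0.1451]
ee_rot: [[0.499, -0.867, 0.001], [-0.867, -0.499, -0.0], [0.001, -0.001, -1.0]]
wrist_force: [-0.4, -0.7, -0.6]
gripper_width: 0.409
grip_force: 60.0
shift [0.2 0.4 2.1] turn [-0.  -0.  -0.1]
[333 273]
[245 224]
```

View pics/c3.png

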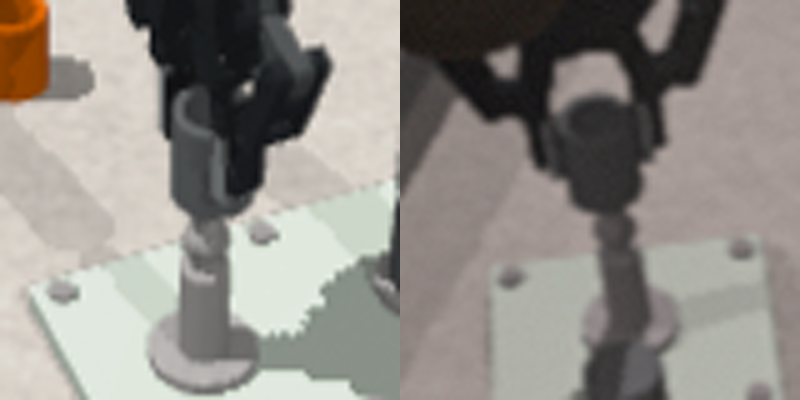

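```bash
python3 -m pendant '[[1,[0,0.5,8],[0,0,0]],[1,[0,0.5,16],[0,0,0]],[1,[0,0.5,24],[0,0,0]],[1,[0,0.5,30],[0,0,0]],[1,[0,0.5,33],[0,0,0]],[1,[0,0.5,36],[0,0,0]],[1,[0,0.5,38],[0,0,0]],[1,[0,0.5,40],[0,0,0]],[1,[0,0.5,42],[0,0,0]],[1,[0,0.5,44],[0,0,0]]]'
```

```text
time_s: 8.65
tcp_pos: [0.6697, 0.0387, 0.1004]
ee_rot: [[0.498, -0.867, 0.0], [-0.867, -0.498, 0.0], [0.0, -0.0, -1.0]]
wrist_force: [-0.1, 0.5, -0.1]
gripper_width: 0.415
grip_force: 60.0
```

```bash
python3 -m pendant '[[1,[0,0,6],[0,0,0]],[1,[0,0,12],[0,0,0]],[1,[0,0,18],[0,0,0]],[1,[0,0,24],[0,0,0]],[1,[0,0,30],[0,0,0]],[1,[0,0,36],[0,0,0]],[1,[0,0,40],[0,0,0]],[1,[0,0,43],[0,0,0]],[1,[0,0,45],[0,0,0]],[1,[0,0,46],[0,0,0]]]'
```

```text
time_s: 9.65
tcp_pos: [0.6697, 0.0387, 0.0543]
ee_rot: [[0.498, -0.867, 0.0], [-0.867, -0.498, -0.0], [0.0, -0.0, -1.0]]
wrist_force: [0.5, -0.8, 0.3]
gripper_width: 0.405
grip_force: 60.0
```

```bash
python3 -m pendant '[[1,[0,0,0.5],[0,0,0]],[1,[0,0,1],[0,0,0]],[1,[0,0,1],[0,0,0]],[1,[0,0,1.5],[0,0,0]],[1,[0,0,1.5],[0,0,0]],[1,[0,0,1.5],[0,0,0]],[1,[0,0,1.5],[0,0,0]],[1,[0,0,1.5],[0,0,0]],[1,[0,0,1.5],[0,0,0]],[1,[0,0,1.5],[0,0,0]]]'
```

```text
time_s: 10.65
tcp_pos: [0.6697, 0.0387, 0.0542]
ee_rot: [[0.499, -0.867, 0.001], [-0.867, -0.499, -0.0], [0.0, -0.001, -1.0]]
wrist_force: [-1.3, -0.9, 6.1]
gripper_width: 0.41
grip_force: 60.7
```

```bash
python3 -m pendant '[[0.2,[0,0,0],[0,0,0]],[-0.2,[0,0,0],[0,0,0]],[-0.6,[0,0,0],[0,0,0]],[-1,[0,0,0],[0,0,0]],[-1,[0,0,0],[0,0,0]],[-1,[0,0,0],[0,0,0]],[-1,[0,0,0],[0,0,0]],[-1,[0,0,-10],[0,0,0]],[-1,[0,0,-30],[0,0,0]],[-1,[0,0,-60],[0,0,0]]]'
python3 -m pendant '[[-1,[0,0,-40],[0,0,0]],[-1,[0,0,-80],[0,0,0]],[-1,[0,0,-110],[0,0,0]],[-1,[0,0,-140],[0,0,0]],[-1,[0,0,-140],[0,0,0]],[-1,[0,0,-140],[0,0,0]],[-1,[0,0,-140],[0,0,0]],[-1,[0,0,-140],[0,0,0]],[-1,[0,0,-140],[0,0,0]],[-1,[0,0,-140],[0,0,0]]]'
python3 -c "
from h import *
goal([.483,-.277,.23],126);goal([.483,-.277,.23],306)
print(r.read_state()['joints'])
s=grab('scene');t=grab('side')
L=[]
for d in (s,t):
  c=proj(d,[.65,.085,.06]).astype(int)
  L.append(cv2.resize(d['frame'][c[1]-40:c[1]+40,c[0]-40:c[0]+40],None,fx=5,fy=5,interpolation=cv2.INTER_CUBIC))
cv2.imwrite('pics/c4.png',np.hstack(L))"
```

```text
time_s: 11.65
tcp_pos: [0.6686, 0.0385, 0.1123]
ee_rot: [[0.498, -0.867, -0.004], [-0.867, -0.498, -0.001], [-0.001, 0.004, -1.0]]
wrist_force: [-0.2, -0.2, 0.2]
gripper_width: 0.999
grip_force: 0.0
time_s: 12.65
tcp_pos: [0.6694, 0.0387, 0.252]
ee_rot: [[0.498, -0.867, -0.001], [-0.867, -0.498, -0.0], [-0.0, 0.001, -1.0]]
wrist_force: [0.2, -0.0, -0.4]
gripper_width: 0.999
grip_force: 0.0
shift [180.8 318.9  22.4] turn [ 0.1 -0.  83.9]
shift [180.8 318.9  22.4] turn [  0.    0.1 -96.1]
[ 2.98355633e-01  4.61565082e-01  1.39094417e-01  6.06650850e-06
 -1.24978189e+00  2.23331415e-01]
```

View pics/c4.png

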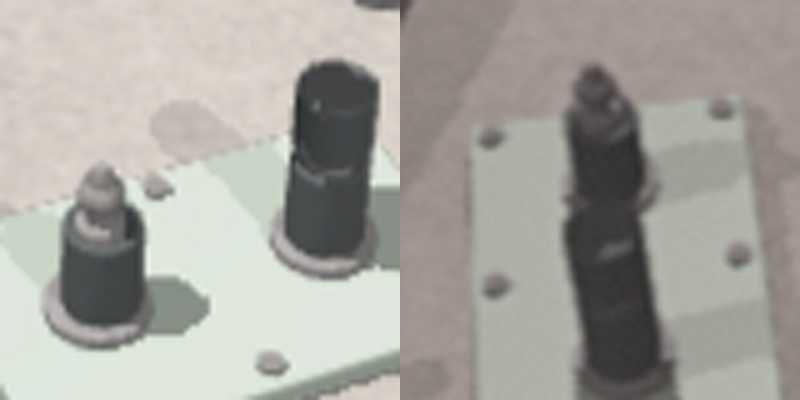

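The sleeve sits on its flange, matching its neighbour. Next I go to the cap.

```bash
python3 -m pendant '[[-1,[15,27,0],[0,0,7]],[-1,[30,54,0],[0,0,14]],[-1,[46,81,0],[0,0,21]],[-1,[61,108,0],[0,0,28]],[-1,[76,135,0],[0,0,35]],[-1,[91,162,0],[0,0,42]],[-1,[107,189,0],[0,0,49]],[-1,[122,216,0],[0,0,56]],[-1,[137,243,0],[0,0,63]],[-1,[153,270,0],[0,0,70]]]'
python3 -c "
from h import *
goal([.483,-.277,.23],126)"
```

```text
time_s: 13.75
tcp_pos: [0.511, -0.2294, 0.253]
ee_rot: [[-0.648, -0.762, 0.0], [-0.762, 0.648, -0.0], [-0.0, -0.0, -1.0]]
wrist_force: [0.5, 0.2, -0.4]
gripper_width: 0.999
grip_force: 0.0
shift [54.4 -9.5 23. ] turn [-0.   0.  13.6]
```

```bash
python3 -m pendant '[[-1,[20,-4,8],[0,0,5]],[-1,[40,-7,16],[0,0,10]],[-1,[54,-9,23],[0,0,14]],[-1,[54,-9,23],[0,0,14]],[-1,[54,-9,23],[0,0,14]],[-1,[54,-9,23],[0,0,14]],[-1,[54,-9,23],[0,0,14]],[-1,[54,-9,23],[0,0,14]],[-1,[54,-9,23],[0,0,14]],[-1,[54,-9,23],[0,0,14]]]'
python3 -c "
from h import *
d=grab('wrist','w4.png')
print(proj(d,[.483,-.277,.034]))"
```

```text
time_s: 14.75
tcp_pos: [0.484, -0.2754, 0.2299]
ee_rot: [[-0.81, -0.587, 0.0], [-0.587, 0.81, -0.0], [-0.0, -0.0, -1.0]]
wrist_force: [0.2, 1.2, -0.1]
gripper_width: 1.002
grip_force: 0.0
[324.30253013 207.44514022]
```

View pics/w4.png

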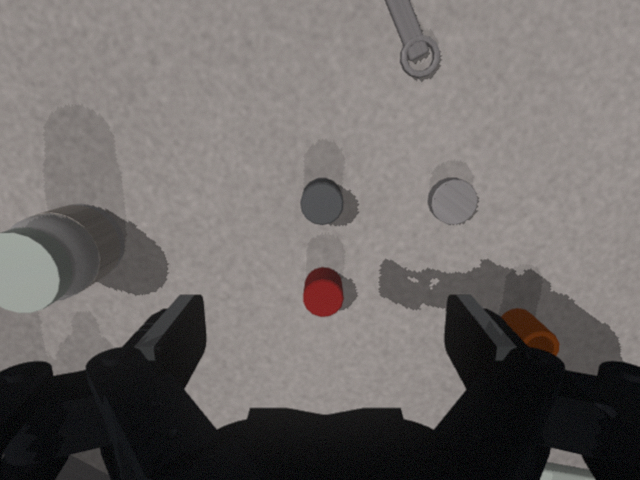

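The grey cap's top is centred at about (321.5,202). The red one at (323,293) and the puck at (453,201) are clear of the fingers.

```bash
python3 -c "
from h import *
d=grab('wrist')
p=atz(d,321.5,202,.034);print(p)
goal([p[0],p[1],.021],126)"
```

```text
[ 0.48062623 -0.28153017  0.034     ]
shift [  6.2  -3.  208.8] turn [ 0.   0.  -0.1]
```

```bash
python3 -m pendant '[[-1,[6,-2,40],[0,0,0]],[-1,[6,-2,80],[0,0,0]],[-1,[6,-2,120],[0,0,0]],[-1,[6,-2,150],[0,0,0]],[-1,[6,-2,175],[0,0,0]],[-1,[6,-2,190],[0,0,0]],[-1,[6,-2,202],[0,0,0]],[-1,[6,-2,208],[0,0,0]],[-1,[6,-2,208],[0,0,0]],[-1,[6,-2,208],[0,0,0]]]'
python3 -m pendant '[[-0.5,[0,0,0],[0,0,0]],[-0.2,[0,0,0],[0,0,0]],[0,[0,0,0],[0,0,0]],[0.2,[0,0,0],[0,0,0]],[0.4,[0,0,0],[0,0,0]],[1,[0,0,0],[0,0,0]],[1,[0,0,0],[0,0,0]],[1,[0,0,0],[0,0,0]],[1,[0,0,0],[0,0,0]],[1,[0,0,0],[0,0,0]]]'
python3 -m pendant '[[1,[0,0,-20],[0,0,0]],[1,[0,0,-50],[0,0,0]],[1,[0,0,-90],[0,0,0]],[1,[0,0,-130],[0,0,0]],[1,[0,0,-160],[0,0,0]],[1,[0,0,-160],[0,0,0]],[1,[0,0,-160],[0,0,0]],[1,[0,0,-160],[0,0,0]],[1,[0,0,-160],[0,0,0]],[1,[0,0,-160],[0,0,0]]]'
python3 -c "
from h import *
d=grab('wrist','w5.png')
goal([.6697,.0387,.181],210)"
```

```text
time_s: 15.85
tcp_pos: [0.4808, -0.2809, 0.0225]
ee_rot: [[-0.81, -0.586, 0.001], [-0.586, 0.81, -0.001], [-0.001, -0.001, -1.0]]
wrist_force: [0.1, -0.2, 0.7]
gripper_width: 0.999
grip_force: 0.0
time_s: 16.85
tcp_pos: [0.4804, -0.2808, 0.0226]
ee_rot: [[-0.81, -0.587, 0.001], [-0.587, 0.81, -0.0], [-0.0, -0.001, -1.0]]
wrist_force: [-0.1, 2.7, 5.6]
gripper_width: 0.406
grip_force: 59.3
time_s: 17.85
tcp_pos: [0.4797, -0.2806, 0.1805]
ee_rot: [[-0.81, -0.586, -0.002], [-0.586, 0.81, 0.001], [0.002, 0.002, -1.0]]
wrist_force: [0.6, 0.4, -0.1]
gripper_width: 0.412
grip_force: 59.8
shift [-341.   147.4   -0.4] turn [  0.1   0.  -84.1]
```

View pics/w5.png

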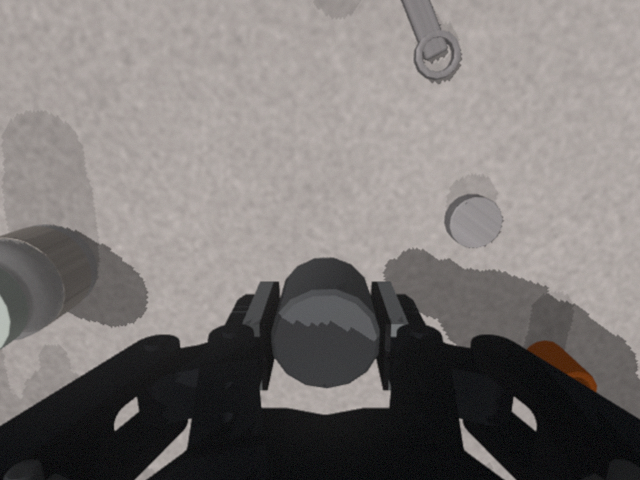

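```bash
python3 -c "
from h import *
d=grab('wrist');s=r.read_state();p=np.array(s['tcp_pos']);R=np.array(s['ee_rot'])
t=atz(d,325.5,338.5,p[2]+.0115);print(R.T@(t-p)*1e3)"
python3 -m pendant '[[1,[-30,12,0],[0,0,-7]],[1,[-60,25,0],[0,0,-14]],[1,[-90,38,0],[0,0,-21]],[1,[-120,51,0],[0,0,-28]],[1,[-150,64,0],[0,0,-35]],[1,[-180,77,0],[0,0,-42]],[1,[-210,90,0],[0,0,-49]],[1,[-240,103,0],[0,0,-56]],[1,[-270,116,0],[0,0,-63]],[1,[-300,129,0],[0,0,-70]]]'
python3 -c "
from h import *
goal([.6697,.0387,.181],210)"
```

```text
[  0.46330768   0.2677399  -11.49922359]
time_s: 18.95
tcp_pos: [0.6481, 0.0009, 0.1813]
ee_rot: [[0.279, -0.96, -0.001], [-0.96, -0.279, -0.0], [-0.0, 0.001, -1.0]]
wrist_force: [0.3, -0.9, 0.0]
gripper_width: 0.41
grip_force: 59.8
shift [-30.3 -31.3   0.3] turn [  0.    0.  -13.8]
```

```bash
python3 -m pendant '[[1,[-15,-15,0],[0,0,-7]],[1,[-30,-31,0],[0,0,-14]],[1,[-30,-31,0],[0,0,-14]],[1,[-30,-31,0],[0,0,-14]],[1,[-30,-31,0],[0,0,-14]],[1,[-30,-31,0],[0,0,-14]],[1,[-30,-31,0],[0,0,-14]],[1,[-30,-31,20],[0,0,-14]],[1,[-30,-31,30],[0,0,-14]],[1,[-30,-31,30],[0,0,-14]]]'
python3 -c "
from h import *
goal([.6697,.0387,.151],210)"
```

```text
time_s: 19.95
tcp_pos: [0.6679, 0.0364, 0.1498]
ee_rot: [[0.498, -0.867, -0.004], [-0.867, -0.498, -0.001], [-0.001, 0.004, -1.0]]
wrist_force: [0.6, 0.1, -0.4]
gripper_width: 0.41
grip_force: 59.8
shift [-1.  -2.7 -1.2] turn [ 0.2  0.1 -0.2]
```

```bash
python3 -m pendant '[[1,[-1,-2,0],[0,0,0]],[1,[-1,-2,0],[0,0,0]],[1,[-1,-2,0],[0,0,0]],[1,[-1,-2,0],[0,0,0]],[1,[-1,-2,0],[0,0,0]],[1,[-1,-2,0],[0,0,0]],[1,[-1,-2,0],[0,0,0]],[1,[-1,-2,0],[0,0,0]],[1,[-1,-2,0],[0,0,0]],[1,[-1,-2,0],[0,0,0]]]'
python3 -c "
from h import *
goal([.6697,.0387,.151],210)"
```

```text
time_s: 20.95
tcp_pos: [0.6704, 0.0389, 0.1518]
ee_rot: [[0.498, -0.867, -0.0], [-0.867, -0.498, -0.0], [0.0, 0.0, -1.0]]
wrist_force: [0.0, -0.5, 0.4]
gripper_width: 0.407
grip_force: 59.8
shift [-0.2  0.7  0.8] turn [ 0.  -0.  -0.1]
```

```bash
python3 -m pendant '[[1,[0,0.5,8],[0,0,0]],[1,[0,0.5,14],[0,0,0]],[1,[0,0.5,20],[0,0,0]],[1,[0,0.5,25],[0,0,0]],[1,[0,0.5,28],[0,0,0]],[1,[0,0.5,31],[0,0,0]],[1,[0,0.5,33],[0,0,0]],[1,[0,0.5,35],[0,0,0]],[1,[0,0.5,36],[0,0,0]],[1,[0,0.5,36],[0,0,0]]]'
```

```text
time_s: 21.95
tcp_pos: [0.67, 0.0386, 0.1158]
ee_rot: [[0.498, -0.867, -0.0], [-0.867, -0.498, -0.0], [-0.0, 0.0, -1.0]]
wrist_force: [0.5, 1.0, 0.1]
gripper_width: 0.404
grip_force: 59.8
```

```bash
python3 -m pendant '[[1,[0,0,1],[0,0,0]],[1,[0,0,2],[0,0,0]],[1,[0,0,3],[0,0,0]],[1,[0,0,4],[0,0,0]],[1,[0,0,5],[0,0,0]],[1,[0,0,6],[0,0,0]],[1,[0,0,7],[0,0,0]],[1,[0,0,8],[0,0,0]],[1,[0,0,8],[0,0,0]],[1,[0,0,8],[0,0,0]]]'
```

```text
time_s: 22.95
tcp_pos: [0.6706, 0.0383, 0.1106]
ee_rot: [[0.499, -0.867, 0.002], [-0.867, -0.499, -0.001], [0.002, -0.002, -1.0]]
wrist_force: [-4.2, -0.9, 8.9]
gripper_width: 0.407
grip_force: 60.9
```

```bash
python3 -m pendant '[[1,[0,0,1],[0,0,0]],[1,[0,0,2],[0,0,0]],[1,[0,0,3],[0,0,0]],[1,[0,0,4],[0,0,0]],[1,[0,0,5],[0,0,0]],[1,[0,0,6],[0,0,0]],[1,[0,0,7],[0,0,0]],[1,[0,0,8],[0,0,0]],[1,[0,0,9],[0,0,0]],[1,[0,0,10],[0,0,0]]]'
```

```text
time_s: 23.95
tcp_pos: [0.6701, 0.0388, 0.0978]
ee_rot: [[0.498, -0.867, 0.0], [-0.867, -0.498, 0.0], [-0.0, -0.0, -1.0]]
wrist_force: [-0.5, -0.8, -0.4]
gripper_width: 0.405
grip_force: 60.3
```

```bash
python3 -m pendant '[[1,[0,0,1],[0,0,0]],[1,[0,0,2],[0,0,0]],[1,[0,0,3],[0,0,0]],[1,[0,0,4],[0,0,0]],[1,[0,0,5],[0,0,0]],[1,[0,0,5],[0,0,0]],[1,[0,0,5],[0,0,0]],[1,[0,0,5],[0,0,0]],[1,[0,0,5],[0,0,0]],[1,[0,0,5],[0,0,0]]]'
```

```text
time_s: 24.95
tcp_pos: [0.6703, 0.0388, 0.0972]
ee_rot: [[0.5, -0.866, 0.002], [-0.866, -0.5, -0.0], [0.002, -0.002, -1.0]]
wrist_force: [-7.4, 0.1, 16.2]
gripper_width: 0.406
grip_force: 62.1
```

```bash
python3 -m pendant '[[1,[0,0,1],[0,0,0]],[1,[0,0,1],[0,0,0]],[1,[0,0,1],[0,0,0]],[1,[0,0,1],[0,0,0]],[1,[0,0,1],[0,0,0]],[1,[0,0,1],[0,0,0]],[1,[0,0,1],[0,0,0]],[1,[0,0,1],[0,0,0]],[1,[0,0,1],[0,0,0]],[1,[0,0,1],[0,0,0]]]'
python3 -c "
from h import *
s=grab('scene');t=grab('side')
L=[]
for d in (s,t):
  c=proj(d,[.65,.085,.08]).astype(int)
  L.append(cv2.resize(d['frame'][c[1]-40:c[1]+40,c[0]-40:c[0]+40],None,fx=5,fy=5,interpolation=cv2.INTER_CUBIC))
cv2.imwrite('pics/c5.png',np.hstack(L))"
```

```text
time_s: 25.95
tcp_pos: [0.6703, 0.0388, 0.0972]
ee_rot: [[0.5, -0.866, 0.003], [-0.866, -0.5, -0.001], [0.002, -0.002, -1.0]]
wrist_force: [-7.9, 0.4, 17.9]
gripper_width: 0.407
grip_force: 62.4
```

View pics/c5.png

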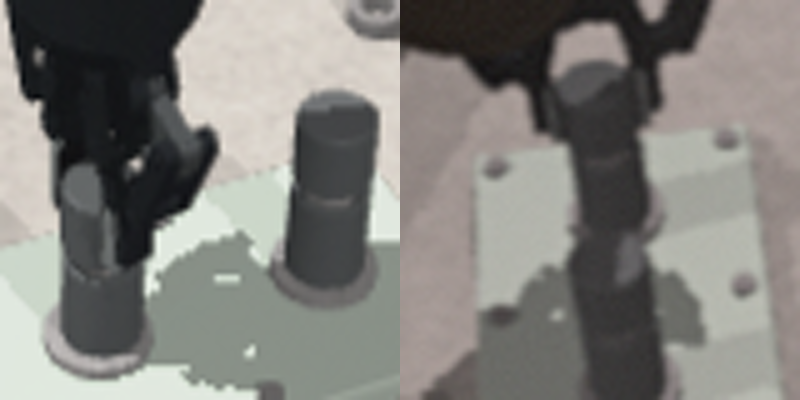

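The cap sits home with the same small gap as its neighbour, and the gripper holds it down with about 18 N.

```bash
python3 -c "
from rig import r
print(r.close_job())"
```

```text
the job is handed in; nothing more can be done
None
```

The sleeve is home on the flange, the cap is clicked on and fully home, and I handed the job in at about 26 s with the gripper still holding the cap down at about 18 N.

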